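# Drive the follower block out of the dough mould and hang up the pusher

### The arm

A 6-joint arm with a two-finger parallel gripper is mounted at the origin on a cart in front of the work surface, level with it; the furniture and walls round the work are solid. World frame = base frame: x ahead of the robot, y to its left, z up, the work surface at z = 0. Lengths are in m, angles in rad, forces in N, time in s.
With the tool pointing down it reaches from about 0.425 to 0.95 m from the base axis. Payload 3.5 kg.
Tool frame: the origin (TCP) lies between the finger pads; the fingertips stand 19 mm ahead of it and the grasp point (between the pads) is the TCP (ctrl.nose_length is the distance from the TCP to the fingertips, in m); z points along the fingers, y is the line along which they close (so a half turn about z gives the same grasp; the last joint's range is limited). The gripper opens to 85 mm and grips with 20 to 120 N. Pads are 22 mm wide; open, the fingers measure 114 mm over their backs; the gripper's body (76 mm by 85 mm) begins 54 mm behind the grasp point. The pads swing forward as they close: fully open they stand 13 mm farther back than shut.
Start: joints at [1.032, 0.286, 1.577, -0, 1.279, -0.15], TCP at [0.256, 0.625, 0.215] pointing down, gripper open.
Joint ranges: [-2.77, 2.77], [-0.9, 2.22], [0.21, 2.48], [-1.53, 4.67], [0.24, 2.81], [-2.84, 2.84]. Speed limits (rad/s): [2.79, 2.79, 3.14, 3.14, 3.14, 3.14].

### API

Orientations are given as a unit quaternion [x, y, z, w].
In Python, from plant import ctrl gives the robot as it stands.
- The arm moves only by the tool apply_moves, never from a script. Its argument "series" is a list of rows, each a list of 6 numbers: the shift along the world's x, y, z scaled (see below), then the turn, a rotation vector about the world's x, y, z scaled (see below). A call has 1 to 20 rows; each row is the pose to reach, as a shift and turn from the pose commanded when the call began; what a row does not reach only later rows make up. The controller multiplies each number of a shift by 0.8 m and each number of a turn by 45 degrees. A row lasts 1/8 s, in which the tool goes at most 62.5 mm and 10.7 degrees, less where a joint would pass 70% of its speed; a pose out of reach is approached as far as the arm can. A call with a number of a shift or a turn outside -1 to 1 is refused whole. A call with a gripper value outside its range is refused whole. "jaw" is the opening, from 0 (shut) to 1 (fully open), set as the call begins (left out, the last holds). The fingers move at their own pace and stop on an object; "squeeze" is the grip in N (left out, the last holds). Time passes only in rows, so rows that repeat a pose let the fingers close. It gives the time, the measured TCP pose, the force, the opening and the grip force at its end, in the units of the state.
- ctrl.get_state(): the state, without advancing time (a new reading comes with each control period).
- ctrl.read_camera(name): name is "scene" or "top"; returns the picture (480x640x3 uint8, red, green, blue); there is no depth.
- ctrl.get_calibration(name): a dict with "fx", "fy", "cx", "cy" (pixels), "dist_coeffs" ([k1, k2, p1, p2, k3] as OpenCV has them; the pictures are not rectified), "xyz" and "orientation" of the camera in the world. Camera axes: x right, y up, looking along -z (the intrinsics and any distortion apply to the point x, -y, -z); pixel columns grow to the right and rows downward; lengths in m; the calibration is good to about 2 mm. A picture is of the moment at which its call begins. get_calibration takes no time and is no camera call.
- ctrl.sign_off(): hands the job in; it is judged then, once.
Trained networks look in the newest picture that a camera, given by its name, has taken for a name from the list of things; names that differ only in an ending like _2 or _b are one class to them, and where a whole thing is asked for, a point or a joint stands for the part that bears it (a point fixed in the world has none). Each returns a list of dicts, best first, with "p" (0 to 1); they miss things now and then, are a little off and sometimes report something else, mostly with a low value. They report only what shows in the picture. A call takes as long as a camera call.
- ctrl.boxes_of(thing, camera): "xy" ([column, row] as shares, 0 to 1, of the picture: columns of its width, rows of its height, amid what is visible of it).
- ctrl.silhouettes(thing, camera): "pixels" (480x640 bool, what is visible of it) and "xy" ([column, row] as shares, 0 to 1, of the picture: columns of its width, rows of its height, amid what is visible of it).
The state is a dict: "time": time; "qpos": joint angles; "dq": joint speeds; "joint_efforts": joint torques, N m; "eef_pos": TCP position; "tcp_rot": TCP orientation; "contact_force": force on the tool from outside, world axes, zero at the start; "wrist_torque": the same for the moment, N m; "opening": opening from 0.0 (shut) to 1.0 (fully open); "finger_force": force on a finger pad.
Only numpy, scipy, OpenCV 4.12 (cv2) and the standard library are available. Lean on these libraries where they do the work, as an engineer would, in place of code of your own. Each camera call takes 0.05 s, during which the arm holds its last target. There are 200 camera calls.

### The job

The follower block has been left inside the square steel dough mould. Take the wooden pusher by its handle, put its nose into the mould's near mouth (the flanged end, away from the tray) and drive the block right out of the far end into the catch tray, without touching the block with the fingers. Then draw the pusher out and hang it up on its rest, both holes of its cross-bar over the two pins and the bar right down on the rest; leave the two spoons and the cookie where they are.

Things in the scene. Friction and masses are not known exactly. Their poses are not given: they have to be found in the camera images.
- mould: Dough mould, fixed: a level square steel tube on a low wooden stand 100 mm wide, with a shallow aluminium catch tray beyond its far end. Origin on the worktop straight below the centre of the near mouth, z up; tube and tray run from the mouth along -y of this frame (pushes go along -y). Tube 85 mm long, bore 48 x 48 mm, axis 80 mm and top 107 mm above the worktop.
- mould_mouth (a point): Centre of the bore's near mouth, 80 mm above the worktop, axes as mould. The mouth has a flange 70 x 70 mm, 4 mm thick, whose face lies in this plane (y = 0).
- mould_exit (a point): Centre of the bore at the tube's far end, 85 mm from the mouth, axes as mould. The catch tray beyond spans y = -88 to -226 mm in the mould's frame, 96 mm wide, floor 11 mm and rim 34 mm above the worktop.
- block: The follower block, brown wood, 45 x 60 x 45 mm (60 mm along y, the tube's length), loose in the bore with 1.5 mm to spare on each side, about 0.12 kg. Origin at its centre. At the start it is wholly inside the tube, its near face 2 to 20 mm inside the mouth.
- pusher: Pusher, wood, loose, about 0.15 kg, 189 mm long, lying flat: round rod, flat cross-bar, square handle, undersides nearly level. Origin: centre of the cross-bar's underside, z up; rod and nose to -y, handle to +y. Bar 108 (x) x 28 (y) x 14 mm (z 0 to 14), two vertical through-holes 18 mm wide at x = +36 and -36 mm, y = 0. Balances near the bar.
- pusher_nose (a point): Centre of the end face of the rod, at (0, -111, 15) mm in the pusher's frame. Rod 24 mm thick, axis at z = 15 mm, 97 mm long ahead of the bar's front face (y = -14 mm): the bar meets the mould's flange only when the nose is 12 mm beyond the tube's far end.
- pusher_handle (a point): Middle of the pusher's handle, where to grip it, at (0, 44, 15) mm in the pusher's frame. The handle runs from y = 14 to 78 mm, 28 mm wide (x), 30 mm high (z 0 to 30).
- rest: Two-pin rest, fixed: wooden block 112 (x) x 40 (y) mm, top face 30 mm above the worktop, on a foot 125 x 56 mm. Two upright steel pins 9 mm thick at x = +36 and -36 mm, y = 0, stand 25 mm above the top face, the last 8 mm tapered. Origin on the worktop under its centre, z up. The pusher hangs with its bar along the rest's x, nose to -y or +y.
- rest_mid (a point): Midpoint between the two pins at the rest's top face, 30 mm above the worktop. Axes as rest.
- wooden_spoon: Bystander: wooden spoon 333 mm long lying behind the work; origin under its middle.
- teaspoon: Bystander: teaspoon 132 mm long lying at the left; origin under its middle.
- cookie: Bystander: plain cookie 66 mm across, 13 mm high, lying behind the mould; origin under its middle.

How it is judged:
By the outcome, as a careful person would: the job done as asked, in the order asked, and still so for the second after the job is handed in, with the robot touching nothing.
It also fails if it takes over 51 s, if anything falls off the work surface, if the arm or the gripper's body presses on something with over 40 N, if the wrist force passes 120 N, or if a joint passes its speed limit or range.

## Working session

There is one attempt and no reset: what is moved stays moved. The work goes in short steps, Python scripts to look and compute and a tool call to move; the robot and the scene stay as the last step left them, time stands still between calls to the robot, and variables do not carry over. Pictures are saved under pics/ and viewed, at most 10 in all, crops included, and the job is handed in when it is done.

Besides the shell and the picture viewer there is one more tool, called after "Emit:" as name(argument=value, ...) on one line, values as JSON. apply_moves: Moves the arm, as the interface text tells. Shifts and turns lie within -1 to 1; 1 stands for 0.8 m of shift or 45 degrees of turn. Its arguments: {"type":"object","properties":{"series":{"type":"array"},"jaw":{"type":"number"},"squeeze":{"type":"number"}},"required":["series"]}

```bash
ls; mkdir -p pics; python3 - <<'E'
from plant import ctrl
import cv2,numpy as np
s=ctrl.get_state();print(s['time'],s['eef_pos'],s['tcp_rot'],s['opening'])
for c in('scene','top'):
    im=ctrl.read_camera(c);cv2.imwrite(f'pics/{c}0.png',im[:,:,::-1]);print(c,ctrl.get_calibration(c))
    for t in('mould','pusher','pusher_nose','pusher_handle','rest','block','mould_mouth','cookie','teaspoon','wooden_spoon'):
        try:
            r=ctrl.boxes_of(t,c);print(t,[(round(d['p'],2),np.round(np.array(d['xy'])*[640,480],1)) for d in r[:2]])
        except Exception as e: print(t,e)
print(ctrl.get_state()['time'])
E
```

```text
pics
0.0 [0.2554804  0.62403499 0.2135466 ] [ 1.93168434e-01  9.81164918e-01 -1.09970495e-03 -3.87177852e-04] 0.9990361045926552
scene {'fx': 602.1812357885766, 'fy': 602.1812357885766, 'cx': 312.10877543341087, 'cy': 228.96303043102753, 'dist_coeffs': array([-0.16327677,  0.        ,  0.        ,  0.        ,  0.        ]), 'xyz': array([-0.29884688,  0.49943017,  0.52725288]), 'orientation': array([-0.28475743,  0.46235991,  0.72665177, -0.42084881])}
mould [(0.95, array([420.9, 224.5]))]
pusher [(0.57, array([322.4, 268.8]))]
pusher_nose [(0.8, array([316.2, 266.5]))]
pusher_handle [(0.81, array([316.8, 270.7])), (0.49, array([397.4, 214. ]))]
rest [(0.79, array([226. , 299.9]))]
block [(0.61, array([397.1, 213.9])), (0.35, array([318.8, 268.5]))]
mould_mouth [(0.68, array([422.9, 225. ])), (0.61, array([316.5, 267.1]))]
cookie [(0.72, array([360.2, 225.7])), (0.62, array([159.4, 309.1]))]
teaspoon [(0.59, array([162. , 312.1]))]
wooden_spoon [(0.9, array([247.4, 255.5]))]
top {'fx': 487.35233658286626, 'fy': 487.35233658286626, 'cx': 322.2640161297231, 'cy': 235.95095944147337, 'dist_coeffs': array([0.01377201, 0.        , 0.        , 0.        , 0.        ]), 'xyz': array([0.44197935, 0.03896749, 0.94784741]), 'orientation': array([-0.04722362,  0.06625618,  0.70692941, -0.70258868])}
mould [(0.85, array([463.5, 235.8]))]
pusher [(0.7, array([311.8, 251.1])), (0.38, array([220.7, 259.5]))]
pusher_nose [(0.89, array([316.5, 253.3]))]
pusher_handle [(0.77, array([316. , 249.6]))]
rest [(0.81, array([223.7, 262.8])), (0.21, array([409.6, 191.9]))]
block [(0.67, array([415.1, 250.4]))]
mould_mouth [(0.67, array([467.9, 239. ]))]
cookie [(0.68, array([407.9, 190. ]))]
teaspoon [(0.72, array([157.6, 246.5]))]
wooden_spoon [(0.73, array([242.3, 198. ]))]
1.1
```

View pics/top0.png

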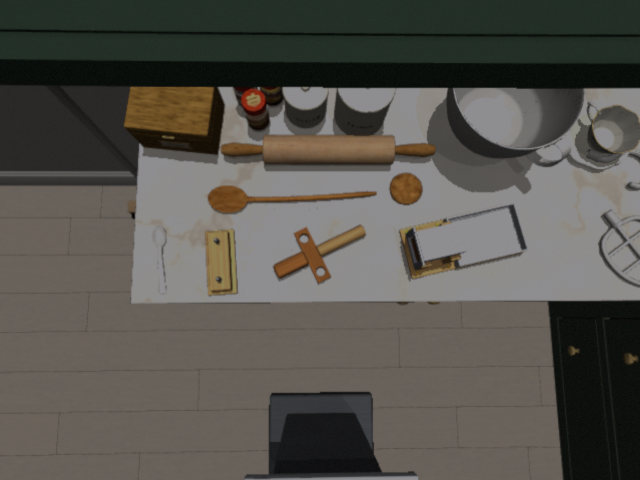

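View pics/scene0.png

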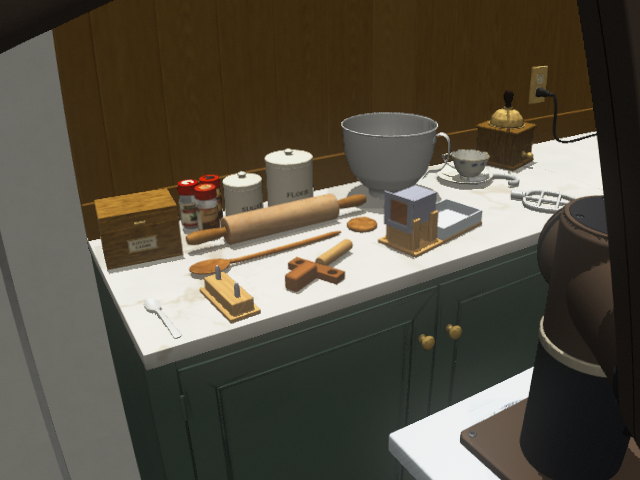

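```bash
cat > h.py <<'E'
import numpy as np,cv2
from scipy.spatial.transform import Rotation as R
from scipy.optimize import minimize
from plant import ctrl
CAL={c:ctrl.get_calibration(c) for c in('scene','top')}
def proj(P,c):
    k=CAL[c];q=R.from_quat(k['orientation']).inv().apply(np.atleast_2d(P)-k['xyz'])*[1,-1,-1]
    K=np.array([[k['fx'],0,k['cx']],[0,k['fy'],k['cy']],[0,0,1]])
    return cv2.projectPoints(q,np.zeros(3),np.zeros(3),K,k['dist_coeffs'])[0][:,0]
def box(x0,x1,y0,y1,z0,z1): return np.array([[x,y,z] for x in(x0,x1) for y in(y0,y1) for z in(z0,z1)])/1000.
rod=np.array([[12*np.cos(a),y,15+12*np.sin(a)] for a in np.linspace(0,6.28,16) for y in(-111,-14)])/1000
M={'pusher':[rod,box(-54,54,-14,14,0,14),box(-14,14,14,78,0,30)],
 'rest':[box(-56,56,-20,20,0,30),box(-62.5,62.5,-28,28,0,8)]+[box(x-4.5,x+4.5,-4.5,4.5,30,53) for x in(-36,36)],
 'mould':[box(-35,35,-4,0,45,115),box(-27,27,-85,0,53,107),box(-48,48,-226,-88,0,34),box(-50,50,-85,0,0,50)]}
def place(P,p,z=0): return R.from_euler('z',p[2]).apply(P)+[p[0],p[1],z]
S=4
def render(name,p,c,z=0):
    m=np.zeros((480*S,640*S),np.uint8)
    for P in M[name]:
        u=proj(place(P,p,z),c)
        cv2.fillConvexPoly(m,cv2.convexHull(np.round((u+.5)*S-.5).astype(np.int32)),1)
    return m
def fit(name,masks,p0,z=0):
    T={c:cv2.resize(m.astype(np.uint8),None,fx=S,fy=S,interpolation=cv2.INTER_NEAREST) for c,m in masks.items()}
    def f(p):
        s=0
        for c,t in T.items():
            r=render(name,p,c,z); s-=(r&t).sum()/(r|t).sum()
        return s
    r=minimize(f,p0,method='Nelder-Mead',options=dict(initial_simplex=np.array(p0)+np.array([[0,0,0],[.02,0,0],[0,.02,0],[0,0,.15]]),xatol=2e-4,fatol=1e-4,maxiter=120))
    return r.x,-r.fun/len(T)
def floorpt(px,c,z):
    k=CAL[c];K=np.array([[k['fx'],0,k['cx']],[0,k['fy'],k['cy']],[0,0,1]])
    u=cv2.undistortPoints(np.array([[px]],float),K,k['dist_coeffs'])[0,0]
    d=R.from_quat(k['orientation']).apply([u[0],-u[1],-1]);return k['xyz']+d*(z-k['xyz'][2])/d[2]
E
python3 - <<'E'
from h import *
rgb={c:ctrl.read_camera(c) for c in CAL}
a=floorpt([295,262],'top',.03);b=floorpt([363,232],'top',.015);d=b-a
p0={'pusher':[*floorpt([313,256],'top',0)[:2],np.arctan2(d[0],-d[1])],
'rest':[*floorpt([221,262],'top',.03)[:2],0],'mould':[*floorpt([411,248],'top',.08)[:2],.15]}
print(p0)
out={c:cv2.resize(rgb[c],None,fx=S,fy=S) for c in rgb}
for n in M:
    mk={}
    for c in CAL:
        r=ctrl.silhouettes(n,c)
        if r: mk[c]=r[0]['pixels'];print(n,c,r[0]['p'],mk[c].sum())
    for sel in [list(mk)]+[[c] for c in mk]:
        p,q=fit(n,{c:mk[c] for c in sel},p0[n]);print(n,sel,np.round(p,4),round(q,3))
        if len(sel)==len(mk): P=p
    for c in CAL:
        cs,_=cv2.findContours(render(n,P,c),cv2.RETR_EXTERNAL,2);cv2.drawContours(out[c],cs,-1,(0,255,0),1)
        if c in mk:
            cs,_=cv2.findContours(cv2.resize(mk[c].astype(np.uint8),None,fx=S,fy=S,interpolation=0),cv2.RETR_EXTERNAL,2);cv2.drawContours(out[c],cs,-1,(255,0,255),1)
t=out['top'][200*S:310*S,195*S:535*S];s=out['scene'][175*S:330*S,190*S:490*S]
w=800
pic=np.vstack([cv2.resize(t,(w,int(w*t.shape[0]/t.shape[1])),interpolation=3),cv2.resize(s,(600,310),interpolation=3) if 0 else cv2.copyMakeBorder(cv2.resize(s,(630,325),interpolation=3),0,0,0,170,0)])
cv2.imwrite('pics/fit1.png',pic[:600,:,::-1]);print(pic.shape,ctrl.get_state()['time'])
E
```

```text
{'pusher': [np.float64(0.5558719771337068), np.float64(0.031189540145300697), np.float64(0.4245437944990223)], 'rest': [np.float64(0.5418193576736708), np.float64(0.20447871177853025), 0], 'mould': [np.float64(0.5599044204934497), np.float64(-0.1451303906074845), 0.15]}
pusher scene 0.79 1603
pusher top 0.85 1827
pusher ['scene', 'top'] [0.5583 0.0328 0.4522] 0.887
pusher ['scene'] [0.5587 0.0315 0.4514] 0.892
pusher ['top'] [0.5584 0.0326 0.4587] 0.884
rest top 0.58 1912
rest ['top'] [0.5461 0.209  0.076 ] 0.966
rest ['top'] [0.5461 0.209  0.076 ] 0.966
mould scene 0.95 4461
mould top 0.63 6106
mould ['scene', 'top'] [ 0.5584 -0.1493  0.2234] 0.921
mould ['scene'] [ 0.558  -0.149   0.2244] 0.889
mould ['top'] [ 0.558  -0.1492  0.2278] 0.953
(583, 800, 3) 1.5
```

View pics/fit1.png

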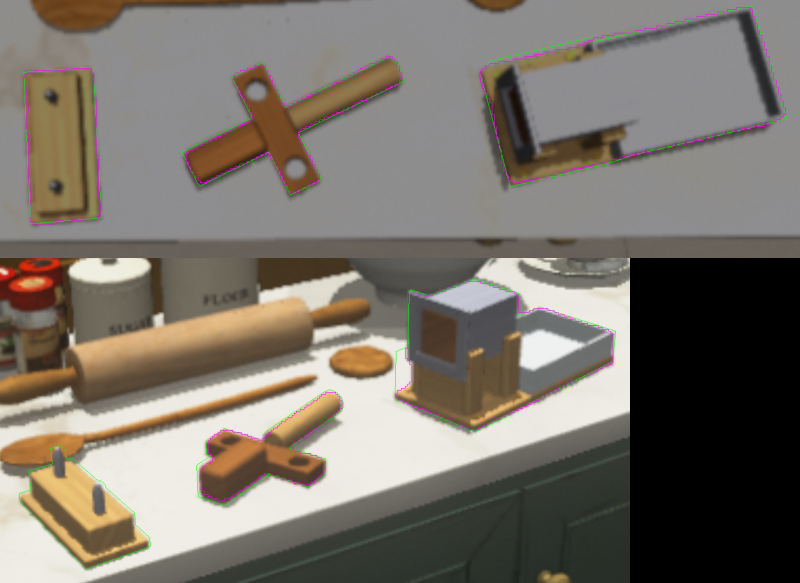

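Emit:
apply_moves(series=[[0.354,-0.691,-0.119,0,0,-0.929],[0.354,-0.691,-0.119,0,0,-0.929],[0.354,-0.691,-0.119,0,0,-0.929],[0.354,-0.691,-0.119,0,0,-0.929],[0.354,-0.691,-0.119,0,0,-0.929],[0.354,-0.691,-0.119,0,0,-0.929],[0.354,-0.691,-0.119,0,0,-0.929],[0.354,-0.691,-0.119,0,0,-0.929],[0.354,-0.691,-0.119,0,0,-0.929],[0.354,-0.691,-0.119,0,0,-0.929],[0.354,-0.691,-0.119,0,0,-0.929],[0.354,-0.691,-0.119,0,0,-0.929],[0.354,-0.691,-0.119,0,0,-0.929],[0.354,-0.691,-0.119,0,0,-0.929],[0.354,-0.691,-0.119,0,0,-0.929]], jaw=0.7)

```text
time: 3.38
eef_pos: [0.5388, 0.0727, 0.1199]
tcp_rot: [0.53, 0.848, 0.0, 0.0]
contact_force: [0.3, 0.1, -0.2]
opening: 0.702
finger_force: 0.0
```

Emit:
apply_moves(series=[[0,0,-0.06,0,0,0],[0,0,-0.09,0,0,0],[0,0,-0.11,0,0,0],[0,0,-0.12,0,0,0],[0,0,-0.12,0,0,0],[0,0,-0.12,0,0,0]])

```text
time: 4.12
eef_pos: [0.54, 0.0718, 0.0248]
tcp_rot: [0.531, 0.848, 0.001, 0.001]
contact_force: [-0.2, -0.4, 0.7]
opening: 0.698
finger_force: 0.0
```

Emit:
apply_moves(series=[[0,0,0,0,0,0],[0,0,0,0,0,0],[0,0,0,0,0,0],[0,0,0,0,0,0],[0,0,0,0,0,0],[0,0,0,0,0,0]], jaw=0, squeeze=70)

```text
time: 4.88
eef_pos: [0.539, 0.0718, 0.0237]
tcp_rot: [0.53, 0.848, -0.0, -0.0]
contact_force: [0.7, 0.1, -0.3]
opening: 0.003
finger_force: 0.0
```

```bash
python3 - <<'E'
from h import *
t=ctrl.read_camera('top')[190:310,190:390];s=ctrl.read_camera('scene')[150:350,180:480]
print(ctrl.get_state()['opening'],ctrl.get_state()['eef_pos'])
pic=np.vstack([cv2.resize(t,(420,252)),cv2.resize(s,(420,280))])
cv2.imwrite('pics/g1.png',pic[:,:,::-1])
E
```

```text
-0.0017093518939529635 [0.5390191  0.07182924 0.02369909]
```

View pics/g1.png

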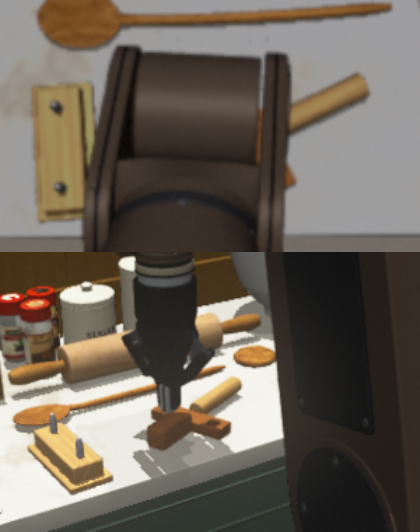

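```bash
python3 - <<'E'
from h import *
for P in([.539,.0718,.0237],[.539,.0718,.005],[.539,.0718,.08],[.558,.0328,.014]): print(P,proj(P,'scene')[0],proj(P,'top')[0])
s=ctrl.get_state();print(s['qpos'],s['finger_force'],s['contact_force'])
s=ctrl.read_camera('scene')[215:305,250:370]
cv2.imwrite('pics/g2.png',cv2.resize(s,(800,600),interpolation=3)[:,:,::-1])
E
```

```text
[0.539, 0.0718, 0.0237] [301.5892841  270.75085646] [291.77419077 263.44027385]
[0.539, 0.0718, 0.005] [301.92746861 280.00101188] [292.11550303 264.44709744]
[0.539, 0.0718, 0.08] [300.54508847 242.0265432 ] [290.65926973 260.1515195 ]
[0.558, 0.0328, 0.014] [315.70038483 265.95105263] [312.21432556 254.04126126]
[-5.41493985e-02  2.42731542e-01  2.01948759e+00 -1.33869350e-05
  8.79448663e-01 -5.06517444e-01] 0.0 [ 0.20568445 -0.26631694 -0.0279587 ]
```

View pics/g2.png

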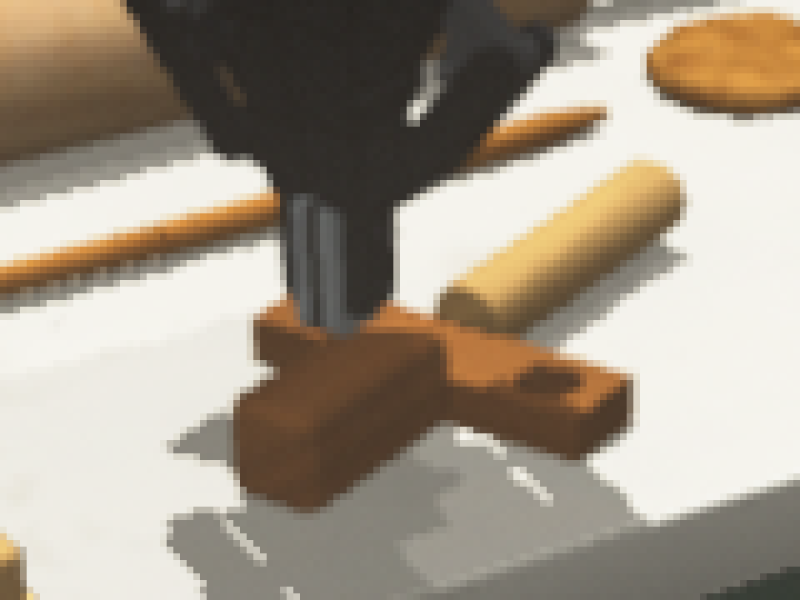

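Emit:
apply_moves(series=[[0,0,0.05,0,0,0],[0,0,0.06,0,0,0],[0,0,0.06,0,0,0]])

```text
time: 5.4
eef_pos: [0.5395, 0.0718, 0.0721]
tcp_rot: [0.531, 0.848, 0.0, 0.001]
contact_force: [1.7, 0.3, 0.6]
opening: -0.002
finger_force: 0.0
```

```bash
python3 - <<'E'
from h import *
s=ctrl.get_state();e=np.array(s['eef_pos']);print(ctrl.nose_length,e)
for d in(0,-.019,.02,.054): print(d,proj(e+[0,0,d],'scene')[0])
s=ctrl.read_camera('scene')[185:305,240:400]
cv2.imwrite('pics/g3.png',cv2.resize(s,(640,480),interpolation=3)[:,:,::-1])
r=ctrl.silhouettes('pusher','scene');m=r[0]['pixels'];print(m.sum(),fit('pusher',{'scene':m},[.5583,.0328,.452]))
E
```

```text
0.019 [0.53945328 0.07179495 0.07214636]
0 [300.57331198 246.0153473 ]
-0.019 [300.9290094  255.79188776]
0.02 [300.19410256 235.56065568]
0.054 [299.5382332  217.39999021]Traceback (most recent call last):
  File "<stdin>", line 6, in <module>
IndexError: list index out of range
```

View pics/g3.png

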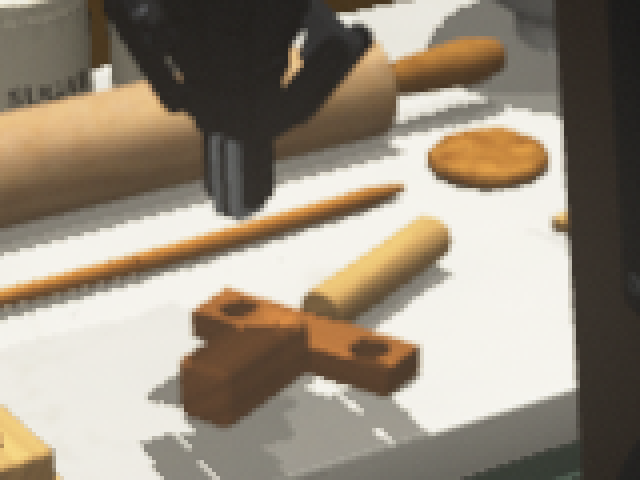

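Emit:
apply_moves(series=[[0,0.08,0.03,0,0,0],[0,0.16,0.06,0,0,0],[0,0.24,0.06,0,0,0],[0,0.28,0.06,0,0,0],[0,0.28,0.06,0,0,0],[0,0.28,0.06,0,0,0]])

```text
time: 6.25
eef_pos: [0.5382, 0.2951, 0.1181]
tcp_rot: [0.53, 0.848, -0.001, -0.001]
contact_force: [-0.2, -0.0, 0.5]
opening: 0.0
finger_force: 0.0
```

```bash
python3 - <<'E'
from h import *
s=ctrl.get_state();e=np.array(s['eef_pos']);print(e)
o=[]
for c in CAL:
    u=proj(e-[0,0,.019],c)[0];w=proj(e+[0,0,.012],c)[0];print(c,u,w)
    x,y=np.round(u).astype(int);x0=max(x-50,0);y0=max(y-50,0)
    im=ctrl.read_camera(c)[y0:y0+100,x0:x0+100].copy();print(x0,y0);o.append(cv2.resize(im,(400,400),interpolation=3))
pic=np.hstack(o);cv2.imwrite('pics/g4.png',pic[:,:,::-1])
E
```

```text
[0.53817399 0.29511549 0.11811422]
scene [174.78413294 263.49792183] [172.3822305  245.71512784]
125 213
top [161.15752812 260.12087431] [155.58495777 258.05981555]
111 210
```

View pics/g4.png

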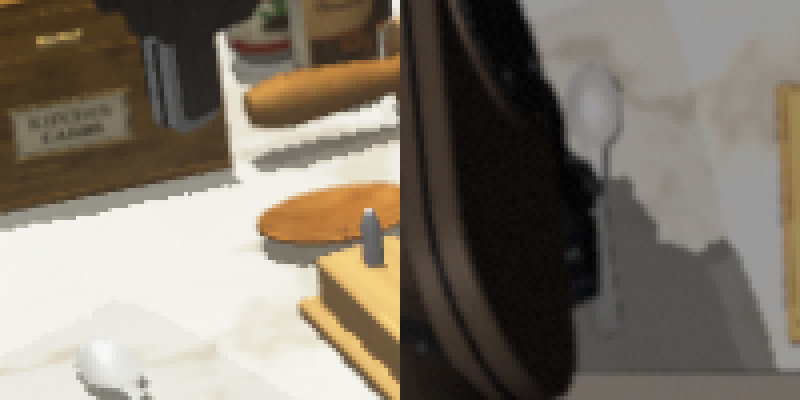

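Emit:
apply_moves(series=[[0,-0.08,0,0,0,0],[0,-0.16,0,0,0,0],[0,-0.24,0,0,0,0],[0,-0.28,-0.04,0,0,0],[0,-0.28,-0.08,0,0,0],[0,-0.28,-0.1,0,0,0],[0,-0.28,-0.12,0,0,0],[0,-0.28,-0.13,0,0,0],[0,-0.28,-0.14,0,0,0],[0,-0.28,-0.14,0,0,0]], jaw=0.7)

```text
time: 7.6
eef_pos: [0.5389, 0.0721, 0.0075]
tcp_rot: [0.53, 0.848, -0.0, -0.0]
contact_force: [-0.6, -0.5, -0.8]
opening: 0.699
finger_force: 0.0
```

```bash
python3 - <<'E'
from h import *
s=ctrl.get_state();e=np.array(s['eef_pos']);print(e,s['contact_force'])
im=ctrl.read_camera('scene')
s=im[215:305,250:370]
cv2.imwrite('pics/g5.png',cv2.resize(s,(640,480),interpolation=3)[:,:,::-1])
E
```

```text
[0.53893973 0.07214437 0.00748765] [-0.55528519 -0.53411588 -0.84441388]
```

View pics/g5.png

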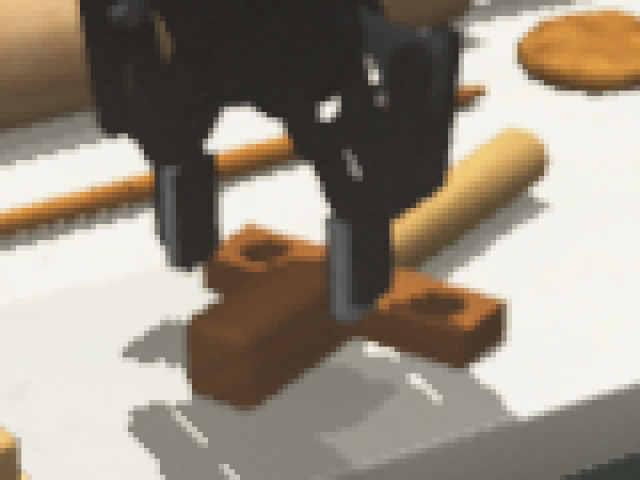

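Emit:
apply_moves(series=[[0,0,-0.01,0,0,0],[0,0,-0.019,0,0,0],[0,0,-0.019,0,0,0]])

```text
time: 8.02
eef_pos: [0.5383, 0.0719, -0.0084]
tcp_rot: [0.531, 0.848, -0.0, -0.001]
contact_force: [1.4, 0.1, 0.8]
opening: 0.699
finger_force: 0.0
```

Emit:
apply_moves(series=[[0,0,0,0,0,0],[0,0,0,0,0,0],[0,0,0,0,0,0],[0,0,0,0,0,0]], jaw=0, squeeze=70)

```text
time: 8.52
eef_pos: [0.5396, 0.0718, -0.007]
tcp_rot: [0.531, 0.848, 0.0, 0.001]
contact_force: [1.0, -0.6, 3.0]
opening: 0.315
finger_force: 71.8
```

Emit:
apply_moves(series=[[0,0,0.03,0,0,0],[0,0,0.06,0,0,0],[-0.01,-0.01,0.081,0,0,-0.1],[-0.02,-0.026,0.081,0,0,-0.2],[-0.03,-0.039,0.081,0,0,-0.291],[-0.03,-0.039,0.081,0,0,-0.291],[-0.03,-0.039,0.081,0,0,-0.291]])

```text
time: 9.4
eef_pos: [0.515, 0.0409, 0.057]
tcp_rot: [0.623, 0.782, 0.0, -0.0]
contact_force: [-0.4, -0.2, -1.6]
opening: 0.312
finger_force: 71.3
```

```bash
python3 - <<'E'
from h import *
s=ctrl.get_state();e=np.array(s['eef_pos']);print(e,s['contact_force'],s['opening'])
out=[]
for c,(x0,y0,w,h) in {'scene':(250,170,200,150),'top':(270,200,160,120)}.items():
    im=ctrl.read_camera(c);r=ctrl.silhouettes('pusher',c);print(c,[(round(d['p'],2),d['pixels'].sum()) for d in r])
    im=cv2.resize(im,None,fx=S,fy=S)
    pu=[.5584+.151*-.2215,-.1493+.151*.9751,.2234]
    cs,_=cv2.findContours(render('pusher',pu,c,.065),cv2.RETR_EXTERNAL,2);cv2.drawContours(im,cs,-1,(0,255,0),1)
    cs,_=cv2.findContours(render('mould',[.5584,-.1493,.2234],c),cv2.RETR_EXTERNAL,2);cv2.drawContours(im,cs,-1,(255,255,0),1)
    out.append(cv2.resize(im[y0*S:(y0+h)*S,x0*S:(x0+w)*S],(400,300)) if c=='top' else cv2.resize(im[y0*S:(y0+h)*S,x0*S:(x0+w)*S],(400,300)))
cv2.imwrite('pics/p1.png',np.hstack(out)[:,:,::-1])
E
```

```text
[0.51495093 0.04085992 0.05701632] [-0.43491551 -0.23188427 -1.56145287] 0.31245318138409645
scene [(0.91, np.int64(1448))]
top [(0.55, np.int64(531))]
```

View pics/p1.png

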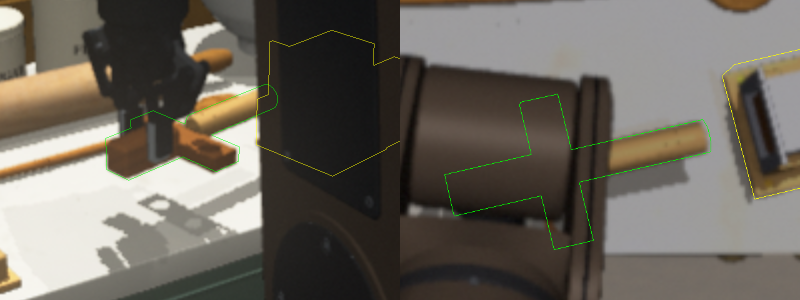

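Emit:
apply_moves(series=[[0.004,-0.018,0,0,0,0],[0.008,-0.037,0,0,0,0],[0.012,-0.055,0,0,0,0],[0.015,-0.064,0,0,0,0],[0.017,-0.073,0,0,0,0],[0.019,-0.085,0,0,0,0],[0.022,-0.098,0,0,0,0]])

```text
time: 10.48
eef_pos: [0.5327, -0.0382, 0.0573]
tcp_rot: [0.624, 0.782, -0.0, -0.0]
contact_force: [-1.5, 1.1, -0.7]
opening: 0.307
finger_force: 71.4
```

Light contact, consistent with the block sliding. Finish the push.

Emit:
apply_moves(series=[[0.003,-0.012,0,0,0,0],[0.006,-0.024,0,0,0,0],[0.008,-0.036,0,0,0,0],[0.011,-0.048,0,0,0,0],[0.013,-0.057,0,0,0,0],[0.015,-0.064,0,0,0,0],[0.015,-0.065,0,0,0,0],[0.015,-0.065,0,0,0,0],[0.015,-0.065,0,0,0,0]])

```text
time: 11.6
eef_pos: [0.5445, -0.0895, 0.0573]
tcp_rot: [0.624, 0.782, -0.0, -0.0]
contact_force: [-0.2, 0.4, -1.6]
opening: 0.306
finger_force: 71.4
```

```bash
python3 - <<'E'
from h import *
s=ctrl.get_state();print(s['eef_pos'],s['contact_force'],s['finger_force'])
im=ctrl.read_camera('top');cv2.imwrite('pics/t2.png',im[:,:,::-1])
for n in('block','pusher','cookie'):
  for d in ctrl.boxes_of(n,'top')[:3]:
    u=np.array(d['xy'])*[640,480];print(n,round(d['p'],2),u,floorpt(u,'top',.034))
m=np.array([.5584,-.1493]);print('exit',m+.085*np.array([.2215,-.9751]),'nose/tray target',m+.13*np.array([.2215,-.9751]))
E
```

```text
[ 0.5445365  -0.08948086  0.05726998] [-0.21386204  0.38773979 -1.63129672] 71.35298609733582
block 0.81 [482.368 230.016] [ 0.60033559 -0.2936221   0.034     ]
pusher 0.69 [494.592 238.32 ] [ 0.58412043 -0.3161683   0.034     ]
pusher 0.34 [158.4   248.496] [0.56746698 0.32084538 0.034     ]
cookie 0.77 [406.912 189.312] [ 0.68095607 -0.15122237  0.034     ]
exit [ 0.5772275 -0.2321835] nose/tray target [ 0.587195 -0.276063]
```

Emit:
apply_moves(series=[[-0.004,0.018,0,0,0,0],[-0.011,0.048,0,0,0,0],[-0.018,0.08,0,0,0,0],[-0.026,0.115,0,0,0,0],[-0.033,0.145,0,0,0,0],[-0.037,0.163,0,0,0,0],[-0.037,0.163,0,0,0,0]])

```text
time: 12.68
eef_pos: [0.5147, 0.0416, 0.0573]
tcp_rot: [0.623, 0.782, -0.0, -0.0]
contact_force: [0.5, 0.3, -1.8]
opening: 0.313
finger_force: 71.4
```

```bash
python3 - <<'E'
from h import *
s=ctrl.get_state();print(s['eef_pos'],s['contact_force'],s['opening'])
M['block']=[box(-22.5,22.5,-30,30,0,45)]
im=ctrl.read_camera('top');cv2.imwrite('pics/t3.png',im[:,:,::-1])
d=ctrl.silhouettes('block','top')[0];m=d['pixels'];print(d['p'],m.sum())
mo=np.array([.5584,-.1493]);A=np.array([.2215,-.9751]);L=np.array([.9751,.2215])
for z in(.011,.0575):
    p,q=fit('block',{'top':m},[*(mo+.15*A),.2234],z);v=p[:2]-mo;print(z,p,round(q,3),'along',v@A,'lat',v@L)
    for a in(.115,.125,.14): print(a,[render('block',[*(mo+a*A),.2234],'top',z).sum()/16])
E
```

```text
[0.51465764 0.04161885 0.05727537] [ 0.46797337  0.28718189 -1.78240095] 0.31344331570041534
0.97 800
0.011 [ 0.60028938 -0.29293362  0.48727444] 0.821 along 0.14933564059551563 lat 0.009031487154464526
0.115 [np.float64(994.0)]
0.125 [np.float64(995.75)]
0.14 [np.float64(1000.375)]
0.0575 [ 0.59453516 -0.27948228  0.50175711] 0.749 along 0.13494467565681473 lat 0.006400021375205067
0.115 [np.float64(1110.9375)]
0.125 [np.float64(1116.5)]
0.14 [np.float64(1118.75)]
```

```bash
python3 - <<'E'
from h import *
m=ctrl.silhouettes('block','top')[0]['pixels']
mo=np.array([.5584,-.1493]);A=np.array([.2215,-.9751]);L=np.array([.9751,.2215])
M['stand']=[box(-22.5,22.5,-22.5,22.5,0,60)]
def tilt(d):
    return [R.from_euler('x',d,degrees=True).apply(box(-22.5,22.5,-30,30,-22.5,22.5))]
M['stand']=[box(-22.5,22.5,-22.5,22.5,0,60)]
p,q=fit('stand',{'top':m},[*(mo+.15*A),.2234],.011);v=p[:2]-mo;print('stand',p,round(q,3),v@A,v@L)
for d in(20,40,60,-20,-40):
    M['t']=tilt(d);z=.011-M['t'][0][:,2].min()
    p,q=fit('t',{'top':m},[*(mo+.15*A),.2234],z);v=p[:2]-mo;print(d,p,round(q,3),v@A,v@L)
im=cv2.imread('pics/t3.png')[200:290,390:540]
ys,xs=np.where(m);print(xs.min(),xs.max(),ys.min(),ys.max())
cs,_=cv2.findContours(cv2.resize(m.astype(np.uint8),None,fx=5,fy=5,interpolation=0),0,2)
o=cv2.resize(im,None,fx=5,fy=5,interpolation=3);cv2.drawContours(o,cs,-1,(255,0,255),1,offset=(-390*5,-200*5))
cv2.imwrite('pics/block.png',o)
E
```

```text
stand [ 0.59882105 -0.28993338  0.48561993] 0.914 0.14608487100720807 0.00826427180026829
20 [ 0.60210477 -0.29670554  0.462183  ] 0.782 0.15341574802955793 0.009966196377060435
40 [ 0.6002044  -0.29180632  0.47115667] 0.855 0.14821758799600923 0.009198319592491932
60 [ 0.59922    -0.29008115  0.4663303 ] 0.867 0.14631733400303598 0.008620556909757814
-20 [ 0.59895992 -0.29005868  0.49079626] 0.942 0.14623781114188164 0.008371933618583162
-40 [ 0.59802131 -0.28781217  0.49631916] 0.818 0.14383934051600897 0.007954297017903544
464 502 213 246
```

View pics/block.png

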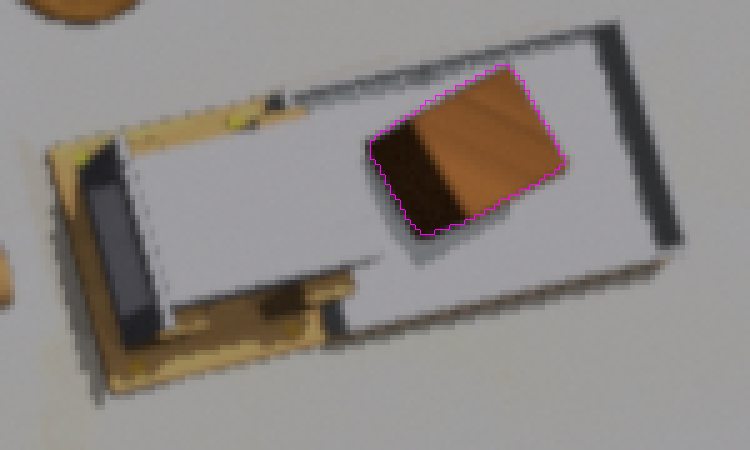

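```bash
python3 - <<'E'
from h import *
p=[.5461,.209,.076]
for c in CAL:
    im=cv2.imread(f'pics/{c}0.png').astype(float);sat=im[:,:,2]-im[:,:,0]
    for x in(36,-36):
        mk=cv2.resize(cv2.fillConvexPoly(np.zeros((480*S,640*S),np.uint8),cv2.convexHull(np.round((proj(place(box(x-4.5,x+4.5,-4.5,4.5,30,55),p),c)+.5)*S).astype(np.int32)),1),(640,480),interpolation=cv2.INTER_AREA)
        pc=proj(place(np.array([[x/1000,0,.0425]]),p),c)[0]
        x0,y0=np.round(pc).astype(int);r=8
        w=sat[y0-r-4:y0+r+5,x0-r:x0+r+1]
        yy,xx=np.mgrid[y0-r-4:y0+r+5,x0-r:x0+r+1]
        g=(w<np.percentile(sat[y0-2:y0+3,x0-2:x0+3],0)+22)
        if c=='scene': g&=im[y0-r-4:y0+r+5,x0-r:x0+r+1].max(2)<170
        n,lab,st,cen=cv2.connectedComponentsWithStats(g.astype(np.uint8));l=[i for i in range(1,n)]
        print(c,x,pc,[(st[i,4],cen[i]+[x0-r,y0-r-4]) for i in l if st[i,4]>5])
ctrl.read_camera('top')
r=ctrl.silhouettes('rest','top');
for d in r[:1]: print(d['p'],fit('rest',{'top':d['pixels']},p))
ctrl.read_camera('scene')
r=ctrl.silhouettes('rest','scene')
for d in r[:1]: print('scene',d['p'],d['pixels'].sum(),fit('rest',{'scene':d['pixels']},p))
E
```

```text
scene 36 [217.73552204 271.02530204] [(np.int32(58), array([217.53448276, 272.37931034])), (np.int32(11), array([225.09090909, 270.09090909]))]
scene -36 [236.60598792 288.08140567] [(np.int32(60), array([236.45, 289.8 ]))]
top 36 [216.43548283 239.89055861] [(np.int32(28), array([214.82142857, 228.39285714])), (np.int32(16), array([216.1875, 240.375 ]))]
top -36 [218.3789336  278.34392687] [(np.int32(17), array([218.11764706, 278.82352941]))]
0.63 (array([0.54626151, 0.20883966, 0.06312435]), np.float64(0.9418392497039147))
scene 0.73 1823 (array([0.54558764, 0.21014189, 0.07149033]), np.float64(0.9507766926656617))
```

Emit:
apply_moves(series=[[0,0,0.025,0,0,0],[0.005,0.05,0.04,0,0,-0.05],[0.012,0.1,0.04,0,0,-0.1],[0.02,0.15,0.04,0,0,-0.15],[0.028,0.2,0.04,0,0,-0.195],[0.034,0.24,0.04,0,0,-0.195],[0.034,0.264,0.03,0,0,-0.195],[0.034,0.264,0.018,0,0,-0.195],[0.034,0.264,0.013,0,0,-0.195],[0.034,0.264,0.013,0,0,-0.195],[0.034,0.264,0.013,0,0,-0.195]])

```text
time: 14.4
eef_pos: [0.5425, 0.2511, 0.068]
tcp_rot: [0.682, 0.731, 0.0, 0.0]
contact_force: [-1.1, 0.1, -1.3]
opening: 0.311
finger_force: 71.3
```

```bash
python3 - <<'E'
from h import *
s=ctrl.get_state();e=np.array(s['eef_pos']);q=s['tcp_rot'];yaw=2*np.arctan2(q[1],q[0])-np.pi/2
z=e[2]+.0078;o=e[:2]+.0432*np.array([np.sin(yaw),-np.cos(yaw)]);print(e,yaw,'origin',o,z,s['contact_force'])
for c in CAL:
    ctrl.read_camera(c);r=ctrl.silhouettes('pusher',c)
    for d in r[:2]:
        m=d['pixels'];pr=cv2.resize(render('pusher',[*o,yaw],c,z),(640,480),interpolation=0)>0
        # optimise allowing occlusion: visible mask should lie inside, and nose/bar parts matched
        print(c,round(d['p'],2),m.sum(),pr.sum(),'outside',(m&~pr).sum(),'missing',(pr&~m).sum())
        k=cv2.dilate(pr.astype(np.uint8),np.ones((25,25)))>0
        best=[]
        for dx in np.arange(-.006,.0061,.002):
            for dy in np.arange(-.006,.0061,.002):
              for dz in((0,) if c=='top' else (-.003,0,.003)):
                rr=cv2.resize(render('pusher',[o[0]+dx,o[1]+dy,yaw],c,z+dz),(640,480),interpolation=0)>0
                best.append(((m&rr).sum()/(m|rr).sum(),round(dx,3),round(dy,3),dz))
        print(sorted(best)[-4:])
E
```

```text
[0.54254982 0.25108009 0.06796015] 0.06952697426948085 origin [0.54555097 0.20798446] 0.07576015439914474 [-1.09245486  0.10330495 -1.32869257]
scene 0.83 2053 2471 outside 34 missing 452
[(np.float64(0.8086296444266879), np.float64(0.0), np.float64(0.002), 0), (np.float64(0.8087409783480353), np.float64(0.002), np.float64(0.0), 0), (np.float64(0.8101777059773829), np.float64(0.006), np.float64(0.0), -0.003), (np.float64(0.8139911039223615), np.float64(0.006), np.float64(-0.002), -0.003)]
top 0.57 1912 2573 outside 112 missing 773
[(np.float64(0.6704035874439462), np.float64(0.002), np.float64(0.004), 0), (np.float64(0.6854229607250756), np.float64(0.002), np.float64(-0.002), 0), (np.float64(0.7105162523900573), np.float64(0.002), np.float64(0.002), 0), (np.float64(0.7115531752104055), np.float64(0.002), np.float64(0.0), 0)]
```

Emit:
apply_moves(series=[[-0.001,0.001,-0.01,0,0,0],[-0.001,0.001,-0.02,0,0,0],[-0.001,0.001,-0.027,0,0,0],[-0.001,0.001,-0.034,0,0,0],[-0.001,0.001,-0.034,0,0,0]])

```text
time: 15.22
eef_pos: [0.541, 0.2525, 0.0397]
tcp_rot: [0.682, 0.732, -0.001, -0.0]
contact_force: [-0.7, 0.5, -0.5]
opening: 0.312
finger_force: 71.3
```

Emit:
apply_moves(series=[[0,0,-0.007,0,0,0],[0,0,-0.014,0,0,0],[0,0,-0.019,0,0,0],[0,0,-0.021,0,0,0],[0,0,-0.021,0,0,0]])

```text
time: 15.85
eef_pos: [0.5414, 0.2526, 0.0236]
tcp_rot: [0.682, 0.732, -0.0, -0.0]
contact_force: [0.1, -0.4, -2.2]
opening: 0.313
finger_force: 71.3
```

Emit:
apply_moves(series=[[0,0,-0.001,0,0,0],[0,0,-0.002,0,0,0],[0,0,-0.002,0,0,0]])

```text
time: 16.23
eef_pos: [0.5417, 0.2528, 0.023]
tcp_rot: [0.682, 0.732, 0.0, 0.0]
contact_force: [-1.5, 0.0, 3.3]
opening: 0.31
finger_force: 72.0
```

Emit:
apply_moves(series=[[0,0,0,0,0,0],[0,0,0,0,0,0],[0,0,0,0,0,0],[0,0,0,0,0,0]], jaw=0.7)

```text
time: 16.73
eef_pos: [0.5414, 0.2526, 0.022]
tcp_rot: [0.682, 0.732, -0.0, 0.0]
contact_force: [-0.2, -0.4, 1.1]
opening: 0.702
finger_force: 0.0
```

Emit:
apply_moves(series=[[0,0,0.02,0,0,0],[0,0,0.06,0,0,0],[0,0,0.12,0,0,0],[0,0,0.18,0,0,0],[-0.05,0.1,0.2,0,0,0],[-0.1,0.2,0.2,0,0,0],[-0.15,0.3,0.2,0,0,0],[-0.2,0.35,0.2,0,0,0],[-0.2,0.35,0.2,0,0,0],[-0.2,0.35,0.2,0,0,0],[-0.2,0.35,0.2,0,0,0]])

```text
time: 18.1
eef_pos: [0.3812, 0.533, 0.1829]
tcp_rot: [0.681, 0.732, 0.0, 0.0]
contact_force: [-0.5, 0.4, 0.7]
opening: 0.702
finger_force: 0.0
```

```bash
python3 - <<'E'
from h import *
s=ctrl.get_state();print(s['time'],s['eef_pos'],s['contact_force'])
mk={}
for c in CAL:
    ctrl.read_camera(c)
    r=ctrl.silhouettes('pusher',c)
    if r: mk[c]=r[0]['pixels'];print(c,r[0]['p'],mk[c].sum())
    for n in('block','cookie','teaspoon','wooden_spoon'):
        b=ctrl.boxes_of(n,c);print(n,[(round(d['p'],2),np.round(np.array(d['xy'])*[640,480],1)) for d in b[:1]])
for z in(.025,.03,.035,.045): print(z,*fit('pusher',mk,[.5455,.209,.07],z))
for c in mk: print(c,*fit('pusher',{c:mk[c]},[.5455,.209,.07],.03))
E
```

```text
18.1 [0.38120912 0.53296872 0.18289781] [-0.5256939   0.37388068  0.66263982]
scene 0.56 2173
block [(0.69, array([444.1, 209.4]))]
cookie [(0.88, array([357.7, 227. ]))]
teaspoon [(0.61, array([157.6, 307.8]))]
wooden_spoon [(0.65, array([414.7, 222.3]))]
top 0.88 2219
block [(0.81, array([482.2, 229.7]))]
cookie []
teaspoon [(0.93, array([160.1, 248. ]))]
wooden_spoon [(0.68, array([243.6, 200.5]))]
0.025 [0.54770494 0.21018417 0.05938117] 0.8462295095580542
0.03 [0.54595001 0.21010874 0.059705  ] 0.8858833033192374
0.035 [0.54511536 0.20948547 0.06318869] 0.807668241080687
0.045 [0.54407173 0.20780025 0.05965323] 0.6531619944542193
scene [0.54515526 0.20974346 0.04435132] 0.8842670759785112
top [0.546452   0.21036741 0.06552558] 0.8986686973190138
```

```bash
python3 -c "
from plant import ctrl
print(ctrl.sign_off())"
```

```text
the job is handed in; nothing more can be done
None
```

The job is handed in: the block is out of the mould and standing in the catch tray, and the pusher is hung on the rest with both holes over the pins and the bar down on the rest, as measured from both cameras. The spoons and cookie were never touched, and it took about 18 s.

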